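# Clamp the specimen frame of the shower-test stand with its draw latch

### The job

A leather plaque lies ready on the inclined bed of the shower-test stand. Swing the clamping frame fully down onto it, bring the loose bail of the draw latch over and hook it behind the frame's keeper, then throw the latch lever over its dead centre until it lies fully down and the bail is drawn tight. Let go of everything, and leave the other things on the bench where they are.

Things in the scene. Friction and masses are not known exactly. Their poses are not given: they have to be found in the camera images.
- latch_pivot (a point): Axis of the latch lever, 30 mm off the stand's bed: a white plate 300 x 226 mm sloping 30 deg, 62 mm above the bench at its low edge. Point on the middle line, 105 mm up-slope from the low edge. Axes (all bed points): x up the slope, z square off it, y level across (left when facing up-slope). Under the frame lies a brown leather plaque.
- frame_hinge (a point): Middle of the clamping frame's hinge axis, along y at the bed's upper edge, 14 mm off the bed and 185 mm up-slope of latch_pivot; bed axes. The frame is an open rectangle of aluminium bars 12 mm thick, 200 wide, reaching 142 mm from the hinge. Shut, its 24 mm wide front bar is centred 130 mm down-slope of the hinge, top face 6 mm above the hinge axis.
- keeper (a point): Seat for the bail's cross-bar in the keeper, a 28 mm wide steel hook on the middle of the front bar; moves with the frame (axes as the bed's when shut, 55 mm up-slope of and 8 mm above latch_pivot). The hook's post is on the down-slope side; its lip ends 1 mm up-slope of the seat, top 11 mm above it. A tongue 4.5 mm below the seat runs 42 mm up-slope. Bar top face is 18 mm below.
- frame_knob (a point): Centre of the black knob's head (24 mm wide, 14 mm high) that stands on the right end of the frame's front bar, y = -84 mm, 26 mm off the hinge axis. The left end of the bar (y = +30 to +100 mm) is bare and can be pressed.
- lever_grip (a point): Centre of the lever's black grip, 48 long, 26 wide, 15 mm thick; 66 mm from latch_pivot along the lever's -x and 2 mm along its z. Lever axes are the bed's when it is thrown shut: then the grip lies down-slope of the pivot, 32 mm off the bed. It starts standing up off the bed.
- bail_bar (a point): Middle of the bail's cross-bar, a 9 mm round steel bar 64 mm long across two 7 mm rods 44 mm apart; best gripped by its two ends, where it turns freely. Axes: y along the bar, x along the rods away from the bail's pivot. The pivot, on the lever 28 mm from latch_pivot, is 78 mm back along x. The bail starts folded back, down-slope of the lever.
- spray_rose (a point): Middle of the underside of the spray rose, a fixed 52 mm wide steel nozzle 150 mm plumb above the plaque; an upright tool at the keeper would strike it, so lean the tool back down-slope. Its stem goes up 86 mm to an arm 14 mm thick that runs to an 18 mm post, 60 mm beyond it horizontally up-slope and 150 mm to the left (y), 430 mm high.
- frame (a joint): Angle of the clamping frame in rad: 0 shut on its gasket, growing as its front bar is lifted (a turn about the bed's +y through frame_hinge). Stiff hinge: it stays where it is left; a few newtons on the front bar move it.
- lever (a joint): Angle of the latch lever in rad: 0 thrown fully down-slope on its stop, 1.57 standing square off the bed, stop at 2.1; it grows by turning about the bed's +y. Starts at 1.6 to 1.85, stays where left. With the bail hooked, it tightens below about 1.1, dead centre is at 0.35, and beyond that it holds itself shut. About 4 N at the grip throws it.
- yoke (a joint): Angle of the bail on the lever in rad: 0 when clamped, stop at 4.6 when folded back. The bail is loose on its pivot and falls when let go. It straddles the lever and swings over its top to the keeper.
- bail (a joint): How far the sprung bail is drawn out of its pivot block, in m: 0 slack, about 0.0045 when clamped in the keeper (some 22 N), stop at 0.012.
- weight: Bystander: round steel loading weight with a knob, 68 mm wide, 64 mm high, beside the stand. Origin under its middle.
- spanner: Bystander: steel spanner, 170 mm long, lying before the stand's low edge. Origin under its middle.
- timer: Bystander: white bench timer, 30 x 75 mm, 70 mm high, standing. Origin under its middle.
- washbottle: Bystander: white plastic bottle, 60 mm wide, 165 mm high, behind the stand. Origin under its middle.
- dustbrush: Bystander: flat brush with a wooden handle, 190 mm long, lying. Origin under its middle.
- clampring: Bystander: steel ring, 90 mm wide, 14 mm high, lying. Origin under its middle.
- jar: Bystander: grey jar with a steel cap, 66 mm wide, 75 mm high, behind the stand. Origin under its middle.

How it is judged:
By the outcome, as a careful person would: the job done as asked, in the order asked, and still so for the second after the job is handed in, with the robot touching nothing.
It also fails if it takes over 69 s, if anything falls off the work surface, if the arm or the gripper's body presses on something with over 40 N, if the wrist force passes 120 N, or if a joint passes its speed limit or range.

### The arm

A 6-joint arm with a two-finger parallel gripper is mounted at the origin on the work surface. World frame = base frame: x ahead of the robot, y to its left, z up, the work surface at z = 0. Lengths are in m, angles in rad, forces in N, time in s.
With the tool pointing down it reaches from about 0.25 to 0.725 m from the base axis. Payload 4 kg.
Tool frame: the origin (TCP) lies between the finger pads; the fingertips stand 8 mm ahead of it and the grasp point (between the pads) lies 11 mm behind it; z points along the fingers, y is the direction in which the jaws open and shut (so a half turn about z gives the same grasp; the last joint's range is limited). The gripper opens to 85 mm and grips with 20 to 120 N. Pads are 22 mm wide; open, the fingers measure 114 mm over their backs; the gripper's body (76 mm by 85 mm) begins 54 mm behind the grasp point. The pads swing forward as they close: fully open they stand 13 mm farther back than shut.
Start: joints at [-1.172, 0.241, 0.005, 1.335, 0, 1.571], TCP at [0.194, -0.461, 0.239] pointing down, gripper open.
Joint ranges: [-2.72, 2.72], [-1.05, 1.87], [-1.09, 1.28], [-1.99, 2.15], [-1.42, 1.44], [-3.14, 3.14]. Speed limits (rad/s): [2.79, 2.79, 3.14, 3.14, 3.14, 3.14].

### API

Orientations are given as a unit quaternion [x, y, z, w].
In Python, from workcell import * gives the robot as it stands.
- The arm moves only by the tool send_rows, never from a script. Its argument "increments" is a list that holds one entry, the list of rows, each a list of 6 numbers: the shift along the tool's x, y, z in units of 50 mm (1.0 is 50 mm), then the turn, a rotation vector about the tool's x, y, z in units of 10 degrees (1.0 is 10 degrees). In form: [[[x, y, z, ax, ay, az], ...]]. A call has 1 to 8 rows; each row shifts and turns the commanded pose from where the row before left it, along the tool's axes as they then stand; what a row does not reach is not made up. A row lasts 1/8 s, in which the tool goes at most 62.5 mm and 10.7 degrees, less where a joint would pass 70% of its speed; a pose out of reach is approached as far as the arm can. A call with a number of a shift or a turn outside -1 to 1 is refused whole. A call with a gripper value outside its range is refused whole. "grip" is the closure, from 0 (fully open) to 1 (shut), set as the call begins (left out, the last holds). The fingers move at their own pace and stop on an object; the grip force is fixed at half the most. Time passes only in rows, so rows that do not move let the fingers close. It gives the time, the measured TCP pose, the force and the opening at its end, in the units of the state.
- get_obs(): the state, without advancing time (a new reading comes with each control period).
- camera(name): name is "scene" or "top"; returns a dict with "color" (480x640x3 uint8, red, green, blue), "z_map" (480x640 float32, m along the optical axis (not along the pixel's ray), 0 where there is no reading), "intrinsics" (3x3 intrinsics, pixels), "dist" ([k1, k2, p1, p2, k3] as OpenCV has them; the pictures are not rectified), "pose" (4x4, takes a point from camera to world coordinates). Camera axes: x right, y down, z forward; pixel columns grow to the right and rows downward; lengths in m; the calibration is good to about 2 mm. A picture is of the moment at which its call begins.
- job_done(): hands the job in, once; it reports no verdict.
The state is a dict: "clock": time; "joint_pos": joint angles; "joint_vel": joint speeds; "tau": joint torques, N m; "eef_pos": TCP position; "tool_rot": TCP orientation; "ft_force": force on the tool from outside, world axes, zero at the start; "ft_torque": the same for the moment, N m; "grip_width": finger opening in m.
Only numpy, scipy, OpenCV 4.12 (cv2) and the standard library are available. Lean on these libraries where they do the work, as an engineer would, in place of code of your own. Each camera call takes 0.05 s, during which the arm holds its last target.

## Working session

There is one attempt and no reset: what is moved stays moved. The work goes in short steps, Python scripts to look and compute and a tool call to move; the robot and the scene stay as the last step left them, time stands still between calls to the robot, and variables do not carry over. Pictures are saved under pics/ and viewed, and the job is handed in when it is done.

Besides the shell and the picture viewer there is one more tool, called after ">>>" by a JSON object that holds its "api" and its "payload", one argument or row to a line. send_rows: Moves the arm, as the interface text tells. Its arguments: {"type":"object","properties":{"increments":{"type":"array"},"grip":{"type":"number"}},"required":["increments"]}

```bash
ls; mkdir -p pics; python3 - <<'E'
from workcell import *
import cv2,numpy as np
print(get_obs())
for n in ["scene","top"]:
    c=camera(n); cv2.imwrite(f"pics/{n}0.png",c["color"][:,:,::-1]); np.savez(f"{n}0.npz",**c)
    print(n,c["intrinsics"],c["dist"],c["pose"])
E
```

```text
pics
{'clock': 0.0, 'joint_pos': array([-1.17198784e+00,  2.41420079e-01,  3.71528124e-03,  1.33517460e+00,
        3.88695362e-06,  1.57079516e+00]), 'joint_vel': array([-0.00128949,  0.00051451,  0.00023629, -0.00089652,  0.00132635,
       -0.00161374]), 'tau': array([-5.33003258e-04, -3.72318792e+01,  2.52407205e+01,  1.69702090e-02,
        1.53970814e-05,  4.30246686e-06]), 'eef_pos': array([ 0.19392451, -0.46019964,  0.23840596]), 'tool_rot': array([ 9.80184116e-01,  1.98085875e-01, -2.04407446e-04, -1.02128239e-03]), 'ft_force': array([-0.70922573, -0.6011393 ,  0.05620408]), 'ft_torque': array([-0.02885455,  0.00086272, -0.01976433]), 'grip_width': 0.08539952666076454}
scene [[580.5731892    0.         321.40746163]
 [  0.         580.5731892  235.53133475]
 [  0.           0.           1.        ]] [-0.16299997  0.          0.          0.          0.        ] [[-0.81951499  0.45195677 -0.35232124  1.03127437]
 [ 0.57286036  0.66224458 -0.48297322  0.71036297]
 [ 0.01503981 -0.59763467 -0.80162748  1.29328845]
 [ 0.          0.          0.          1.        ]]
top [[612.57048111   0.         320.32553197]
 [  0.         612.57048111 245.92192846]
 [  0.           0.           1.        ]] [-0.07876214  0.          0.          0.          0.        ] [[-0.02535919 -0.98052417  0.19475437  0.29307378]
 [-0.99964382  0.02649287  0.00321811  0.04622765]
 [-0.00831504 -0.1946034  -0.98084677  1.49786991]
 [ 0.          0.          0.          1.        ]]
```

View pics/scene0.png

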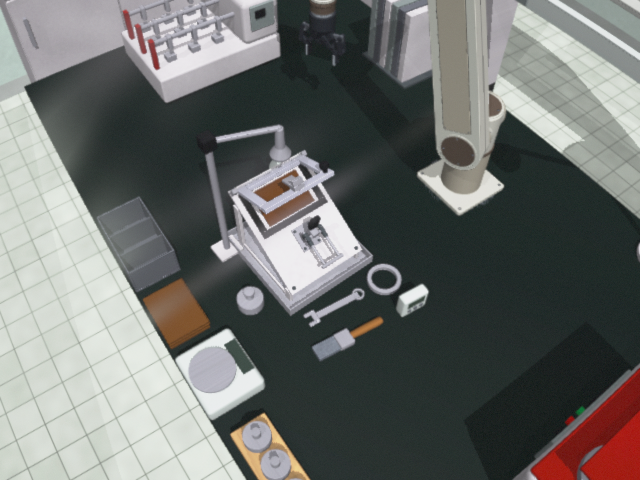

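View pics/top0.png

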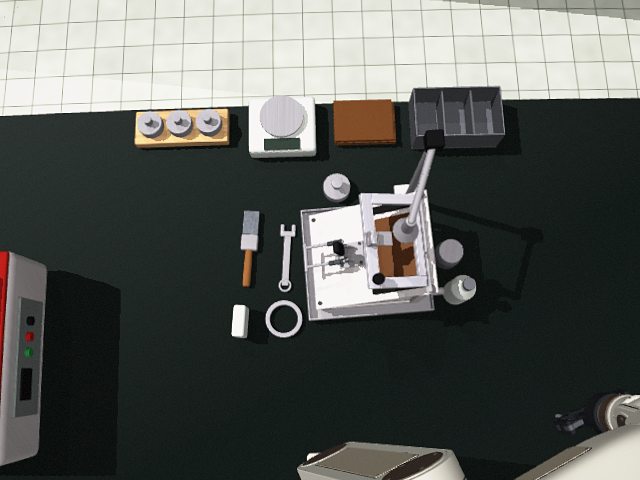

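```bash
cat > h.py <<'E'
import numpy as np,cv2
from scipy.spatial.transform import Rotation as R
def load(f): return dict(np.load(f))
def cloud(c):
    h,w=c["z_map"].shape
    u,v=np.meshgrid(np.arange(w),np.arange(h))
    p=cv2.undistortPoints(np.stack([u,v],-1).reshape(-1,1,2).astype(np.float64),c["intrinsics"],c["dist"]).reshape(h,w,2)
    z=c["z_map"]; P=np.dstack([p[...,0]*z,p[...,1]*z,z])
    W=P@c["pose"][:3,:3].T+c["pose"][:3,3]; W[z==0]=np.nan
    return W
def proj(c,X):
    T=np.linalg.inv(c["pose"]); X=np.atleast_2d(X)
    return cv2.projectPoints(X.astype(float),cv2.Rodrigues(T[:3,:3])[0],T[:3,3],c["intrinsics"],c["dist"])[0].reshape(-1,2)
def crop(c,x0,x1,y0,y1,s,fn,pts=None):
    im=cv2.resize(c["color"][y0:y1,x0:x1,::-1],None,fx=s,fy=s,interpolation=cv2.INTER_CUBIC)
    if pts is not None:
        for i,(a,b) in enumerate(proj(c,pts)):
            q=(int((a-x0+.5)*s),int((b-y0+.5)*s)); cv2.circle(im,q,3,(0,0,255),1); cv2.putText(im,str(i),(q[0]+4,q[1]),0,.45,(0,0,255),1)
    cv2.imwrite(fn,im)
E
python3 - <<'E'
from h import *
s=load("scene0.npz");t=load("top0.npz")
crop(s,190,390,110,320,2.8,"pics/s1.png"); crop(t,290,490,120,330,2.8,"pics/t1.png")
for n,c,bs in (("s",s,[(280,255),(340,262),(260,232),(300,280)]),("t",t,[(325,225),(325,290),(350,300),(345,220)])):
    W=cloud(c)
    for b in bs: print(n,b,W[b[1],b[0]],c["color"][b[1],b[0]])
E
```

```text
s (280, 255) [ 0.63215104 -0.00818402  0.11477216] [238 237 239]
s (340, 262) [0.49928604 0.06476231 0.06215151] [231 228 232]
s (260, 232) [ 0.6479379  -0.07237457  0.15060592] [165 162 167]
s (300, 280) [0.61761145 0.05788323 0.07275989] [237 236 238]
t (325, 225) [0.62387657 0.0385169  0.08465178] [248 245 246]
t (325, 290) [0.47105531 0.04262987 0.06956467] [249 248 247]
t (350, 300) [ 0.44197576 -0.01353861  0.10705618] [248 247 246]
t (345, 220) [ 0.62801313 -0.00813461  0.11255033] [249 247 247]
```

View pics/s1.png

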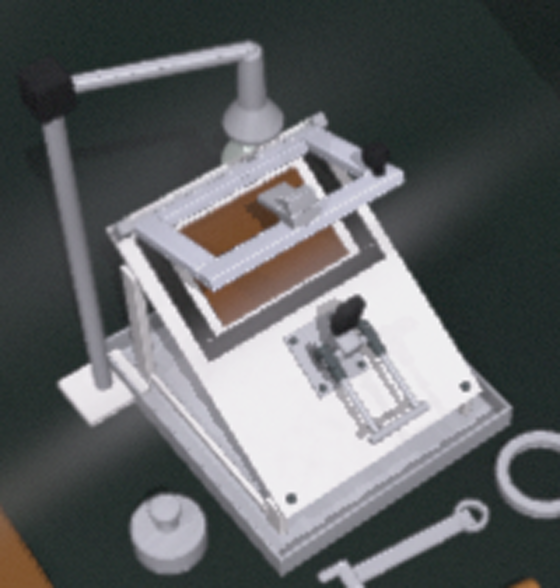

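View pics/t1.png

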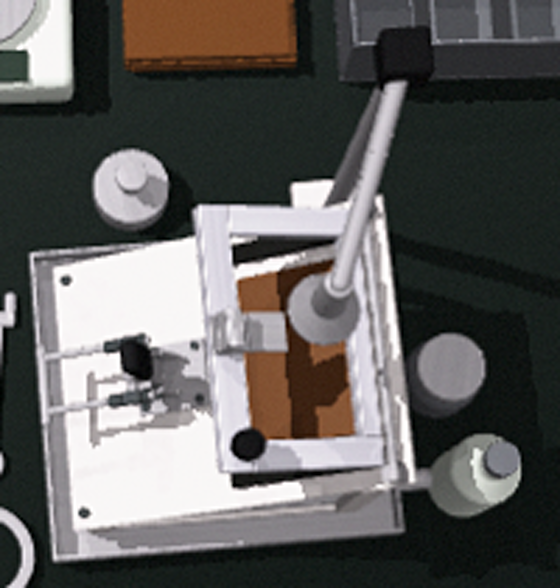

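```bash
cat > fit.py <<'E'
from h import *
import sys
s=load("scene0.npz");t=load("top0.npz")
Q=[]
for c,(x0,x1,y0,y1) in ((s,(225,375,150,312)),(t,(295,445,185,325))):
    W=cloud(c); m=np.zeros(W.shape[:2],bool); m[y0:y1,x0:x1]=1
    m&=(c["color"].min(2)>215)&np.isfinite(W[...,2])
    Q.append(W[m])
for Pn,P in (("s",Q[0]),("t",Q[1]),("both",np.vstack(Q))):
    # ransac plane
    rng=np.random.default_rng(0);best=None;bi=0
    for _ in range(800):
        a=P[rng.choice(len(P),3,False)];n=np.cross(a[1]-a[0],a[2]-a[0])
        if np.linalg.norm(n)<1e-6: continue
        n/=np.linalg.norm(n)
        if abs(abs(n[2])-.866)>.05: continue
        k=np.abs((P-a[0])@n)<.003
        if k.sum()>bi: bi=k.sum();best=k
    q=P[best];c0=q.mean(0);n=np.linalg.svd(q-c0,full_matrices=False)[2][2];n*=np.sign(n[2])
    print(Pn,len(P),bi,"n",n,"tilt",np.degrees(np.arccos(n[2])),"updir",np.degrees(np.arctan2(-n[1],-n[0])),"c",c0)
    yaw=np.arctan2(-n[1],-n[0]); ux=np.array([np.cos(yaw)*np.cos(np.pi/6),np.sin(yaw)*np.cos(np.pi/6),.5]);uy=np.array([-np.sin(yaw),np.cos(yaw),0])
    b=np.c_[(q-c0)@ux,(q-c0)@uy]
    print(" z0:",c0[2],"ext",b.min(0),b.max(0),np.percentile(b,[1,99],axis=0).tolist(),"lowedge x by z:",-(c0[2]-.062)/.5)
    r=cv2.minAreaRect((b*1000).astype(np.float32));print(" rect",r)
E
python3 fit.py
```

```text
s 4327 2824 n [-0.02940021  0.49869395  0.86627939] tilt 29.97088299899387 updir -86.62606613999061 c [ 0.56002968 -0.00631234  0.10772579]
 z0: 0.10772579171031234 ext [-0.08923663 -0.12737664] [0.19248556 0.0989094 ] [[-0.08758815650436509, -0.12440999180294655], [0.17999162614594305, 0.09702249720568945]] lowedge x by z: -0.09145158342062468
 rect ((51.55509948730469, -14.467399597167969), (226.24935913085938, 281.42193603515625), 89.88168334960938)
t 5639 3098 n [-0.0306906   0.50142298  0.86465778] tilt 30.15634840732469 updir -86.49746682190225 c [ 0.53843589 -0.00331727  0.10542821]
 z0: 0.1054282102407258 ext [-0.08667921 -0.10638841] [0.21520657 0.12023479] [[-0.08401314884962907, -0.10517322433767724], [0.21311087550014332, 0.11761544561078084]] lowedge x by z: -0.08685642048145159
 rect ((64.43598937988281, 6.298820495605469), (225.54876708984375, 301.4194641113281), 89.54306030273438)
both 9966 5962 n [-0.024993    0.49693326  0.86742878] tilt 29.838792183805708 updir -87.12076515210973 c [ 0.54962725 -0.00538513  0.10668782]
 z0: 0.10668781796155882 ext [-0.08935941 -0.11748176] [0.21185394 0.10946358] [[-0.08632941172338138, -0.11523647071666675], [0.20866757253041324, 0.10740588414042102]] lowedge x by z: -0.08937563592311765
 rect ((61.40338897705078, -3.5581283569335938), (300.96905517578125, 226.58116149902344), 0.28997817635536194)
```

```bash
cat >> h.py <<'E'
yaw=np.radians(-86.85)
ux=np.array([np.cos(yaw)*np.cos(np.pi/6),np.sin(yaw)*np.cos(np.pi/6),.5]);uy=np.array([-np.sin(yaw),np.cos(yaw),0]);uz=np.cross(ux,uy)
B=np.c_[ux,uy,uz]
E
python3 - <<'E'
from h import *
for c0,x,y in (([.56002968,-.00631234,.10772579],-.0892,-.0143),([.53843589,-.00331727,.10542821],-.0865,.0067),([.54962725,-.00538513,.10668782],-.0893,-.0038)):
    L=np.array(c0)+ux*x+uy*y; print(L, L+ux*.105+uz*.03)
E
```

```text
[0.54150641 0.07003462 0.06312579] [ 0.54567893 -0.00578332  0.14160655]
[0.54100938 0.07184891 0.06217821] [ 0.5451819  -0.00396903  0.14065897]
[0.54158336 0.07162528 0.06203782] [ 0.54575587 -0.00419266  0.14051858]
```

```bash
cat >> h.py <<'E'
LP=np.array([.5455,-.0047,.1405])
def tob(W): return (W-LP)@B*1000
def tow(b): return LP+B@(np.array(b,float).T/1000) if np.ndim(b)==1 else LP+np.array(b,float)/1000@B.T
def state_pts(fr,le,yo):
    p=[]
    p+= [[0,0,0]]
    H=np.array([185,0,-16])
    def fp(x,y,z): c,s=np.cos(fr),np.sin(fr); return H+[x*c+z*s,y,-x*s+z*c]
    p+=[H,fp(-142,100,6),fp(-142,-100,6),fp(-118,100,6),fp(-118,-100,6),fp(-130,-84,33),fp(-130,0,24)]
    def lp(x,y,z): c,s=np.cos(le),np.sin(le); return np.array([x*c+z*s,y,-x*s+z*c])
    p+=[lp(-66,0,2),lp(-90,0,2)]
    pv=lp(-24.6,0,-13.3); e=.2618-le+yo
    p+=[pv,pv+78*np.array([np.cos(e),0,np.sin(e)])]
    for yy in(-32,32): p+=[p[11]+[0,yy,0]]
    p+=[[x,y,-30] for x,y in((-105,113),(-105,-113),(195,-113),(195,113))]
    return tow(np.array(p))
E
python3 - <<'E'
from h import *
s=load("scene0.npz");t=load("top0.npz")
for n,c in(("s",s),("t",t)):
    b=tob(cloud(c)); 
    print(n,"grip black:")
    blk=(c["color"].max(2)<60)
    k=blk&(abs(b[...,0])<60)&(abs(b[...,1])<30)&(b[...,2]>30)&(b[...,2]<110)
    q=b[k]; print(k.sum(),q.mean(0),q.min(0),q.max(0))
    k=blk&(b[...,0]>0)&(b[...,0]<140)&(b[...,1]<-60)&(b[...,1]>-110)&(b[...,2]>10)&(b[...,2]<160)
    q=b[k]; print("knob",k.sum(),q.mean(0),q.min(0),q.max(0))
    k=(abs(b[...,1])>40)&(abs(b[...,1])<95)&(b[...,0]>20)&(b[...,0]<100)&(b[...,2]>20)&(b[...,2]<140)&(c["color"].min(2)>120)
    q=b[k]; print("bar",k.sum(),np.percentile(q,[2,50,98],axis=0).round(1).tolist())
    k=(b[...,0]<-40)&(b[...,0]>-105)&(abs(b[...,1])<45)&(b[...,2]>-22)&(b[...,2]<80)
    q=b[k]; print("bail",k.sum(),np.percentile(q,[0,2,50,98],axis=0).round(1).tolist())
    k=(b[...,0]>100)&(abs(b[...,1])<60)&(b[...,2]>95)&(b[...,2]<180)
    q=b[k]; print("rose",k.sum(),np.percentile(q,[2,50,98],axis=0).round(1).tolist())
E
```

```text
s grip black:
74 [15.45095164  6.52137367 71.80596433] [ 7.49234583 -7.50569867 45.79562805] [23.7194387  14.46859101 89.33501125]
knob 79 [119.86757197 -81.45579385 106.07706572] [106.37112771 -93.93772588  91.94567441] [133.13748363 -69.82669488 117.22733413]
bar 189 [[90.4, -92.2, 87.4], [94.9, 41.8, 93.2], [99.7, 93.2, 99.1]]
bail 190 [[-93.2, -32.2, -21.7], [-88.3, -29.3, 28.7], [-79.7, 3.9, 36.2], [-42.2, 31.9, 42.2]]
rose 726 [[101.1, -17.0, 96.5], [195.7, 9.5, 129.1], [253.3, 56.1, 179.2]]
t grip black:
146 [20.36473466 -2.8019666  69.78817861] [-24.37570524 -28.04832375  30.9874435 ] [30.17841162 18.16376915 90.02642083]
knob 103 [123.47846731 -85.17309766 106.47678456] [111.05395043 -95.72065647  94.56623315] [132.70617014 -74.19289611 114.26785098]
bar 178 [[89.7, -92.6, 87.7], [96.4, 0.1, 93.5], [99.9, 92.7, 97.9]]
bail 209 [[-88.9, -32.9, -21.2], [-87.9, -29.7, 28.1], [-78.9, -0.3, 35.4], [-40.5, 30.4, 41.5]]
rose 848 [[101.5, -24.2, 96.6], [198.5, -2.0, 126.5], [257.3, 55.6, 179.3]]
```

```bash
python3 - <<'E'
from h import *
s=load("scene0.npz");t=load("top0.npz")
p=state_pts(.89,1.8,4.6); print(tob(p)[[8,10,11]].round(1))
crop(s,210,390,130,320,3.1,"pics/s2.png",p); crop(t,295,475,180,330,3.8,"pics/t2.png",p)
E
```

```text
[[ 16.9  -0.   63.8]
 [ -7.4   0.   27. ]
 [-85.1   0.   33.2]]
```

View pics/s2.png

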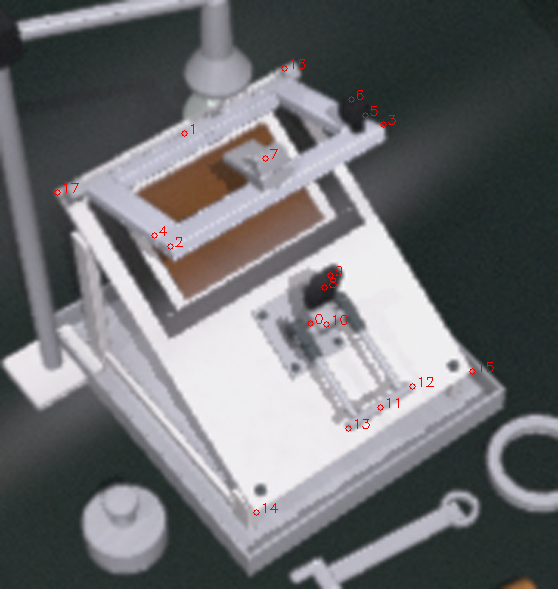

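View pics/t2.png

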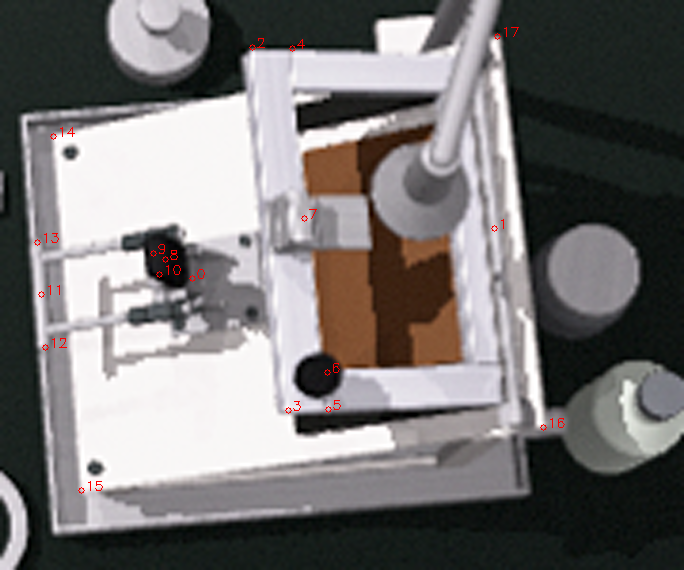

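```bash
cat >> h.py <<'E'
RT=np.c_[-ux,uy,-uz]
H=np.array([185,0,-16])
def plan(target_b=None,target_w=None,Rt=RT,n=8,obs=None):
    from workcell import get_obs
    o=obs or get_obs(); p=np.array(o["eef_pos"]);q=R.from_quat(o["tool_rot"])
    T=tow(np.array(target_b,float)) if target_w is None else np.array(target_w)
    rv=(q.inv()*R.from_matrix(Rt)).as_rotvec(degrees=True)/10
    d=q.as_matrix().T@(T-p)/.05
    print("t",round(float(o["clock"]),2),"bed",tob(p).round(1),"tgt w",T.round(3),"shift(tool,units)",d.round(2),"rot(units)",rv.round(2),"| if aligned shift",((Rt.T@(T-p))/.05).round(2),"F",np.round(o["ft_force"],1),"w",round(float(o["grip_width"]),4))
E
python3 - <<'E'
from h import *
plan(target_w=[.54,.10,.42])
print(tow(np.array([[92,65,140],[-85,0,33],[190,0,105]])))
E
```

```text
t 0.1 bed [ 426.2 -376.1 -132.9] tgt w [0.54 0.1  0.42] shift(tool,units) [10.73 -7.64 -3.62] rot(units) [-1.85 -2.62 -6.86] | if aligned shift [ 7.54  7.53 -8.55] F [0.9 0.  0.1] w 0.0855
[[ 0.6109334  -0.01078796  0.30774356]
 [ 0.54054832  0.08527601  0.12657884]
 [ 0.55165688 -0.11657554  0.32643267]]
```

>>> {"api": "send_rows", "payload": {
  "increments": [
    [[0,0,-0.9,0,0,0],[0,0,-0.9,0,0,0],[0,0,-0.9,0,0,0],[0,0,-0.9,0,0,0],[0.6,-0.4,0,-0.23,-0.33,-0.86],[0.6,-0.4,0,-0.23,-0.33,-0.86],[0.6,-0.4,0,-0.23,-0.33,-0.86],[0.6,-0.4,0,-0.23,-0.33,-0.86]]
  ],
  "grip": 1
}}

```text
clock: 1.1
eef_pos: [0.244, -0.3277, 0.4039]
tool_rot: [0.867, 0.478, -0.096, 0.1]
ft_force: [0.3, 0.1, 0.5]
grip_width: 0.0002
```

```bash
python3 -c "
from h import *
plan(target_w=[.54,.10,.42])"
```

```text
t 1.1 bed [ 396.7 -318.8   75.2] tgt w [0.54 0.1  0.42] shift(tool,units) [ 9.95  0.59 -3.  ] rot(units) [-0.92 -1.29 -3.39] | if aligned shift [ 6.95  6.38 -4.39] F [0.3 0.1 0.5] w 0.0002
```

>>> {"api": "send_rows", "payload": {
  "increments": [
    [[0.9,0,-0.3,-0.23,-0.33,-0.86],[0.9,0.1,-0.3,-0.23,-0.33,-0.86],[0.9,0.2,-0.3,-0.23,-0.33,-0.86],[0.9,0.4,-0.3,-0.23,-0.33,-0.86],[0.9,0.8,-0.5,0,0,0],[0.8,0.8,-0.5,0,0,0],[0.8,0.8,-0.5,0,0,0]]
  ]
}}

```text
clock: 1.98
eef_pos: [0.448, -0.0062, 0.3988]
tool_rot: [0.662, 0.703, -0.18, 0.189]
ft_force: [1.9, -1.7, 0.2]
grip_width: 0.0002
```

```bash
python3 -c "
from h import *
from workcell import get_obs
plan(target_w=[.54,.10,.42]);plan([92,65,140]);print(get_obs()['joint_pos'])"
```

```text
t 1.98 bed [125.8 -97.4 225.7] tgt w [0.54 0.1  0.42] shift(tool,units) [ 1.52  1.96 -1.39] rot(units) [-0.01  0.02  0.03] | if aligned shift [ 1.54  1.95 -1.38] F [ 1.9 -1.7  0.2] w 0.0002
t 1.98 bed [125.8 -97.4 225.7] tgt w [ 0.611 -0.011  0.308] shift(tool,units) [0.67 3.25 1.71] rot(units) [-0.01  0.02  0.03] | if aligned shift [0.68 3.25 1.71] F [ 1.9 -1.7  0.2] w 0.0002
[ 0.31300145  0.17778687  0.22934731  1.77129757 -0.50833445  1.86249969]
```

>>> {"api": "send_rows", "payload": {
  "increments": [
    [[0.5,0.4,0,0,0,0],[0.4,0.7,0,0,0,0],[0,0.7,0.3,0,0,0],[0,0.7,0.5,0,0,0],[0,0.7,0.5,0,0,0],[0,0,0.5,0,0,0],[0,0,0,0,0,0]]
  ]
}}

```text
clock: 2.85
eef_pos: [0.606, -0.0064, 0.2951]
tool_rot: [0.662, 0.702, -0.183, 0.187]
ft_force: [0.0, 0.1, 0.2]
grip_width: -0.0003
```

```bash
python3 - <<'E'
from h import *
for a in(.89,.7,.5,.3,.15,0):
    print(a,[round(185-142*np.cos(a)+6*np.sin(a),1),round(-16+142*np.sin(a)+6*np.cos(a),1)])
plan([95,65,112])
from workcell import camera
c=camera("scene");np.savez("s3.npz",**c);crop(c,190,390,80,290,2.8,"pics/s3.png")
E
```

```text
0.89 [np.float64(100.3), np.float64(98.1)]
0.7 [np.float64(80.3), np.float64(80.1)]
0.5 [np.float64(63.3), np.float64(57.3)]
0.3 [np.float64(51.1), np.float64(31.7)]
0.15 [np.float64(45.5), np.float64(11.2)]
0 [np.float64(43.0), np.float64(-10.0)]
t 2.85 bed [ 81.6  60.3 131.4] tgt w [ 0.612 -0.027  0.285] shift(tool,units) [-0.27  0.1   0.39] rot(units) [-0.04  0.03  0.03] | if aligned shift [-0.27  0.09  0.39] F [0.  0.1 0.2] w -0.0003
```

View pics/s3.png

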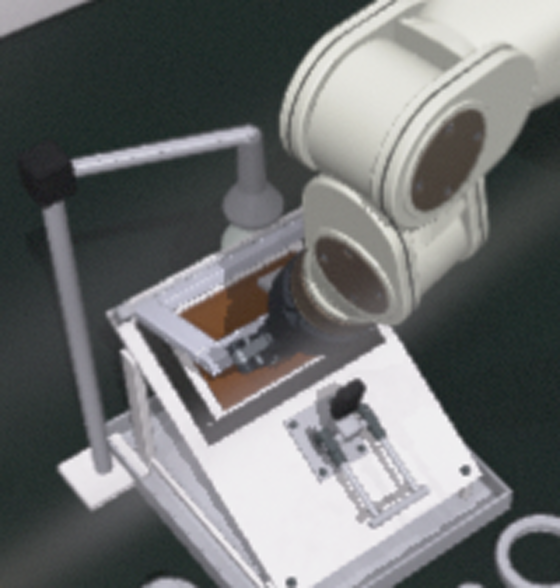

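>>> {"api": "send_rows", "payload": {
  "increments": [
    [[-0.3,0.1,0.38,0,0,0],[0,0,0.16,0,0,0],[0.17,0,0.18,0,0,0],[0.17,0,0.18,0,0,0],[0.15,0,0.23,0,0,0],[0.15,0,0.23,0,0,0],[0.11,0,0.25,0,0,0],[0.11,0,0.25,0,0,0]]
  ]
}}

```text
clock: 3.9
eef_pos: [0.6129, -0.0279, 0.2024]
tool_rot: [0.662, 0.702, -0.18, 0.188]
ft_force: [0.2, 1.8, 0.4]
grip_width: 0.0002
```

```bash
python3 - <<'E'
from h import *
plan([54,65,38])
from workcell import camera
c=camera("scene");np.savez("s3.npz",**c);crop(c,190,390,80,290,2.8,"pics/s4.png")
E
```

```text
t 3.9 bed [54.3 66.  40.2] tgt w [ 0.612 -0.029  0.2  ] shift(tool,units) [ 0.01 -0.02  0.04] rot(units) [-0.01  0.02  0.03] | if aligned shift [ 0.01 -0.02  0.04] F [0.2 1.8 0.4] w 0.0002
```

View pics/s4.png

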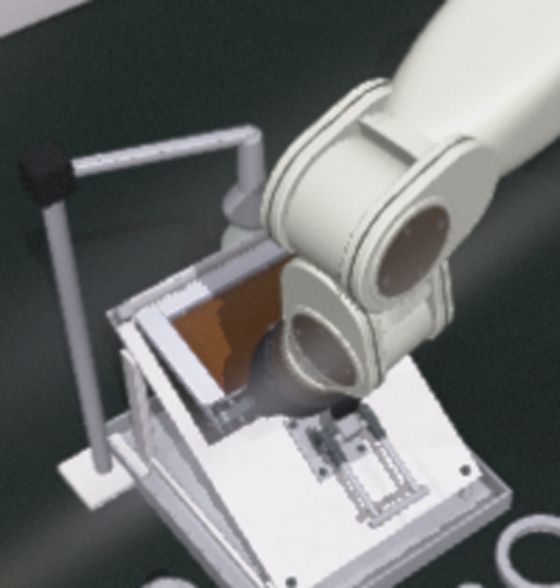

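>>> {"api": "send_rows", "payload": {
  "increments": [
    [[0.05,0.1,0.2,0,0,0],[0.05,0.06,0.2,0,0,0],[0.01,0,0.2,0,0,0],[0,0,0.16,0,0,0],[0,0,0.08,0,0,0],[0,0,0.04,0,0,0],[0,0,0,0,0,0]]
  ]
}}

```text
clock: 4.82
eef_pos: [0.6218, -0.0446, 0.1632]
tool_rot: [0.662, 0.702, -0.18, 0.189]
ft_force: [-1.7, 1.9, 1.5]
grip_width: 0.0001
```

```bash
python3 - <<'E'
from h import *
plan([48,74,-2])
E
```

```text
t 4.83 bed [49.5 74.  -2.3] tgt w [ 0.622 -0.043  0.163] shift(tool,units) [ 0.03 -0.   -0.01] rot(units) [-0.01  0.02  0.02] | if aligned shift [ 0.03 -0.   -0.01] F [-1.7  1.9  1.5] w 0.0001
```

>>> {"api": "send_rows", "payload": {
  "increments": [
    [[0,0,0.06,0,0,0],[0,0,0.06,0,0,0],[0,0,0,0,0,0]]
  ]
}}

```text
clock: 5.2
eef_pos: [0.622, -0.0448, 0.1629]
tool_rot: [0.661, 0.704, -0.178, 0.189]
ft_force: [-12.1, 13.7, 24.0]
grip_width: -0.0002
```

```bash
python3 - <<'E'
from h import *
plan([48,74,-2])
E
```

```text
t 5.2 bed [49.5 74.2 -2.7] tgt w [ 0.622 -0.043  0.163] shift(tool,units) [ 0.03 -0.   -0.01] rot(units) [0.02 0.01 0.03] | if aligned shift [ 0.03 -0.   -0.01] F [-12.1  13.7  24. ] w -0.0002
```

>>> {"api": "send_rows", "payload": {
  "increments": [
    [[0,0,-0.4,0,0,0],[0,0,-0.8,0,0,0],[0,0,-0.9,0,0,0],[0.4,-0.1,-0.8,0,0,0],[0.8,-0.4,0,0,0,0],[0.8,-0.5,0,0,0,0],[0.7,-0.5,0.3,0,0,0],[0,0,0,0,0,0]]
  ]
}}

```text
clock: 6.2
eef_pos: [0.5342, 0.1305, 0.1998]
tool_rot: [0.66, 0.704, -0.183, 0.188]
ft_force: [0.1, 0.1, 0.3]
grip_width: 0.0001
```

>>> {"api": "send_rows", "payload": {
  "increments": [
    [[0,0,0,0,0,0],[0,0,0,0,0,0]]
  ],
  "grip": 0
}}

```text
clock: 6.45
eef_pos: [0.5381, 0.1293, 0.2034]
tool_rot: [0.663, 0.702, -0.179, 0.189]
ft_force: [0.5, -0.4, -0.3]
grip_width: 0.0359
```

```bash
python3 - <<'E'
from h import *
plan([-85,0,85])
from workcell import camera
for n in("scene","top"):
    c=camera(n);np.savez(n+"5.npz",**c)
    p=state_pts(0,1.8,4.6)
    if n=="scene": crop(c,210,390,130,320,3.1,"pics/s5.png",p)
    else: crop(c,295,475,180,330,3.8,"pics/t5.png",p)
E
```

```text
t 6.45 bed [-84.8  -0.  121.6] tgt w [0.539 0.111 0.172] shift(tool,units) [0.01 0.   0.73] rot(units) [0.   0.02 0.01] | if aligned shift [0.   0.   0.73] F [ 0.5 -0.4 -0.3] w 0.0359
```

View pics/s5.png

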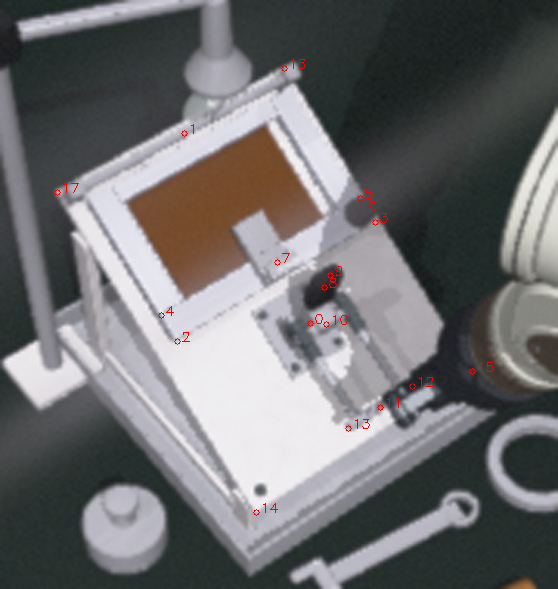

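View pics/t5.png

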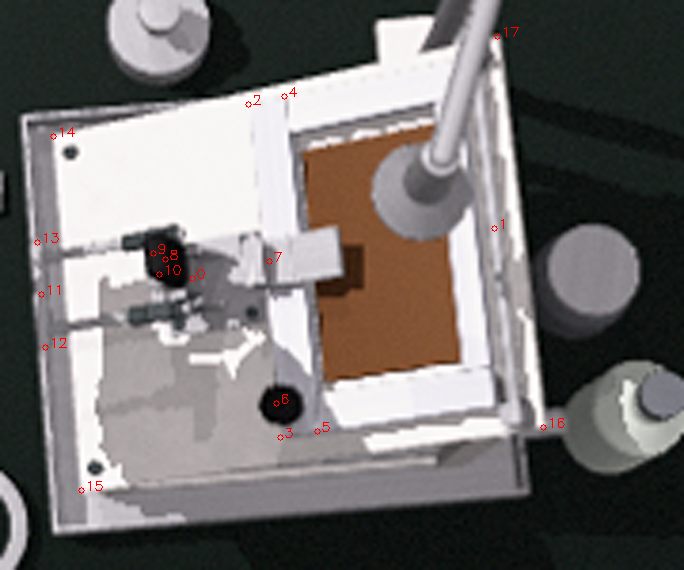

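>>> {"api": "send_rows", "payload": {
  "increments": [
    [[0,0,0.5,0,0,0],[0,0,0.5,0,0,0],[0,0,0.5,0,0,0],[0,0,0.42,0,0,0],[0,0,0,0,0,0],[0,0,0,0,0,0]]
  ]
}}

```text
clock: 7.3
eef_pos: [0.5401, 0.0817, 0.1202]
tool_rot: [0.663, 0.702, -0.179, 0.189]
ft_force: [0.4, -0.8, 0.1]
grip_width: 0.0853
```

```bash
python3 - <<'E'
from h import *
plan([-85,0,25])
from workcell import camera
for n in("scene","top"):
    c=camera(n)
    if n=="scene": crop(c,270,390,200,320,5,"pics/s6.png")
    else: crop(c,250,400,180,330,4,"pics/t6.png")
E
```

```text
t 7.3 bed [-85.1  -0.7  25.7] tgt w [0.541 0.081 0.12 ] shift(tool,units) [-0.    0.01  0.01] rot(units) [-0.    0.02  0.02] | if aligned shift [-0.    0.01  0.01] F [ 0.4 -0.8  0.1] w 0.0853
```

View pics/s6.png

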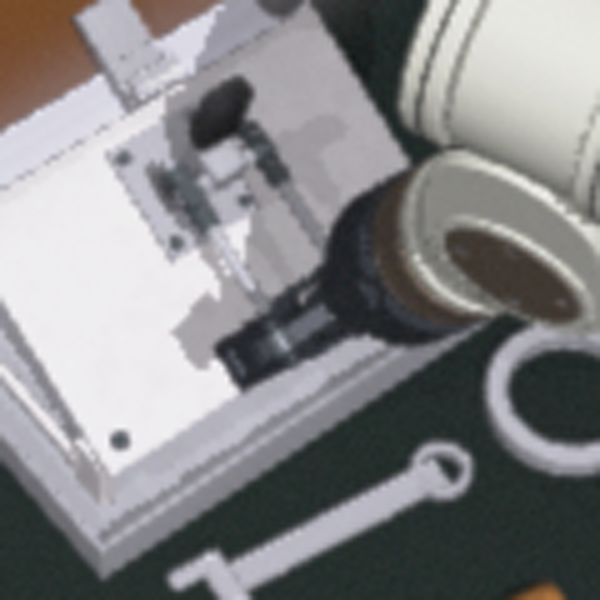

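View pics/t6.png

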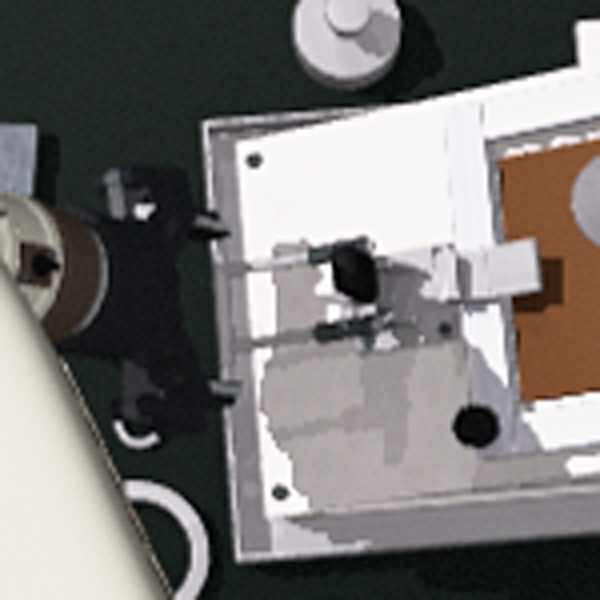

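>>> {"api": "send_rows", "payload": {
  "increments": [
    [[0,0,0,0,0,0],[0,0,0,0,0,0],[0,0,0,0,0,0],[0,0,0,0,0,0]]
  ],
  "grip": 1
}}

```text
clock: 7.9
eef_pos: [0.5401, 0.0825, 0.1195]
tool_rot: [0.662, 0.703, -0.179, 0.189]
ft_force: [3.6, 4.2, -0.5]
grip_width: 0.0608
```

```bash
cat > arc.py <<'E'
from h import *
import sys
P=np.array([-7.4,27.]); R0=78.5
def bar(e): return P+R0*np.array([np.cos(e),np.sin(e)])
def rows(es):
    b=np.array([bar(np.radians(e)) for e in es]); d=np.diff(b,axis=0)/50
    for e,x in zip(es[1:],d): print(e,[round(-x[0],2),0,round(-x[1],2)])
rows([175.5,165,153,141,129,117,105,93,81,69,57,45,33,21,9,0,-8,-14])
E
python3 arc.py; python3 -c "
from h import *
plan([-85,0,25])"
```

```text
165 [np.float64(-0.05), 0, np.float64(-0.28)]
153 [np.float64(-0.12), 0, np.float64(-0.31)]
141 [np.float64(-0.18), 0, np.float64(-0.28)]
129 [np.float64(-0.23), 0, np.float64(-0.23)]
117 [np.float64(-0.28), 0, np.float64(-0.18)]
105 [np.float64(-0.31), 0, np.float64(-0.12)]
93 [np.float64(-0.32), 0, np.float64(-0.05)]
81 [np.float64(-0.33), 0, np.float64(0.02)]
69 [np.float64(-0.32), 0, np.float64(0.08)]
57 [np.float64(-0.29), 0, np.float64(0.15)]
45 [np.float64(-0.26), 0, np.float64(0.21)]
33 [np.float64(-0.21), 0, np.float64(0.26)]
21 [np.float64(-0.15), 0, np.float64(0.29)]
9 [np.float64(-0.08), 0, np.float64(0.32)]
0 [np.float64(-0.02), 0, np.float64(0.25)]
-8 [np.float64(0.02), 0, np.float64(0.22)]
-14 [np.float64(0.03), 0, np.float64(0.16)]
t 7.9 bed [-86.1  -0.6  25.5] tgt w [0.541 0.081 0.12 ] shift(tool,units) [-0.02  0.01  0.01] rot(units) [0.   0.01 0.02] | if aligned shift [-0.02  0.01  0.01] F [ 3.6  4.2 -0.5] w 0.0608
```

>>> {"api": "send_rows", "payload": {
  "increments": [
    [[-0.05,0,-0.28,0,0,0],[-0.12,0,-0.31,0,0,0],[-0.18,0,-0.28,0,0,0],[0,0,0,0,0,0]]
  ]
}}

```text
clock: 8.4
eef_pos: [0.5396, 0.0879, 0.1663]
tool_rot: [0.663, 0.702, -0.18, 0.189]
ft_force: [4.9, 0.3, -3.6]
grip_width: 0.0608
```

```bash
python3 - <<'E'
from h import *
plan([-85,0,25])
from workcell import camera
for n in("scene","top"):
    c=camera(n); np.savez(n+"7.npz",**c)
    if n=="scene": crop(c,270,390,190,310,5,"pics/s7.png")
    else: crop(c,250,400,180,330,4,"pics/t7.png")
E
```

```text
t 8.4 bed [-67.5  -0.8  68.7] tgt w [0.541 0.081 0.12 ] shift(tool,units) [0.35 0.02 0.87] rot(units) [-0.    0.02  0.02] | if aligned shift [0.35 0.02 0.87] F [ 4.9  0.3 -3.6] w 0.0608
```

View pics/s7.png

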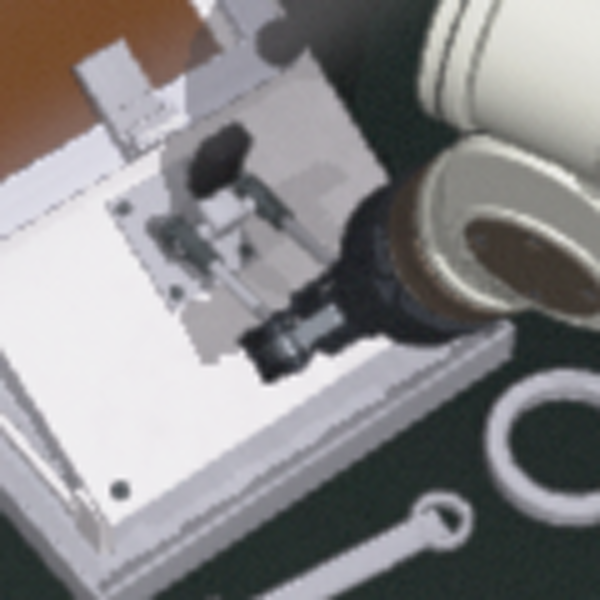

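View pics/t7.png

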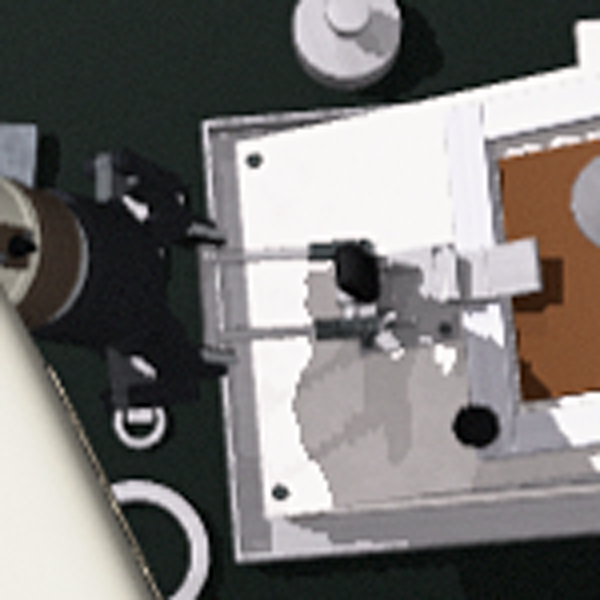

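>>> {"api": "send_rows", "payload": {
  "increments": [
    [[-0.23,0,-0.23,0,0,0],[-0.28,0,-0.18,0,0,0],[-0.31,0,-0.12,0,0,0],[-0.32,0,-0.05,0,0,0],[-0.33,0,0.02,0,0,0],[-0.32,0,0.08,0,0,0],[-0.29,0,0.15,0,0,0],[0,0,0,0,0,0]]
  ]
}}

```text
clock: 9.5
eef_pos: [0.5455, 0.0067, 0.2366]
tool_rot: [0.663, 0.702, -0.178, 0.191]
ft_force: [0.7, 4.5, 18.0]
grip_width: 0.061
```

```bash
python3 - <<'E'
from h import *
plan([-85,0,25])
from workcell import camera
for n in("scene","top"):
    c=camera(n); np.savez(n+"8.npz",**c)
    if n=="scene": crop(c,240,390,160,310,4,"pics/s8.png")
    else: crop(c,270,420,180,330,4,"pics/t8.png")
E
```

```text
t 9.5 bed [38.2  0.6 88.9] tgt w [0.541 0.081 0.12 ] shift(tool,units) [ 2.47 -0.02  1.27] rot(units) [0.03 0.03 0.01] | if aligned shift [ 2.46 -0.01  1.28] F [ 0.7  4.5 18. ] w 0.061
```

View pics/s8.png

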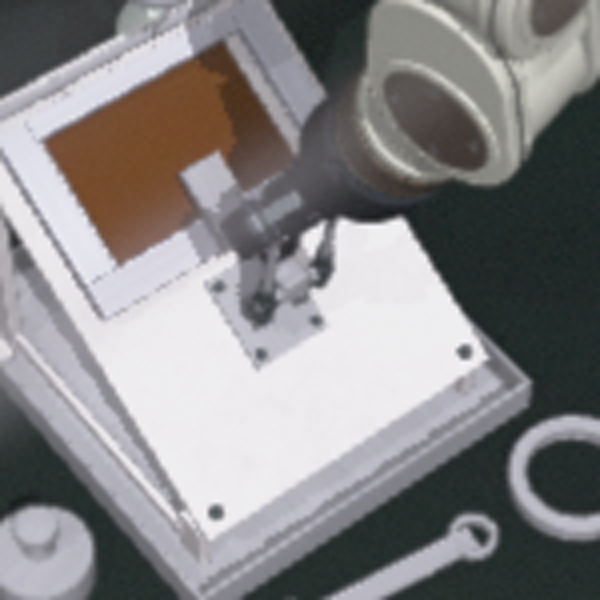

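View pics/t8.png

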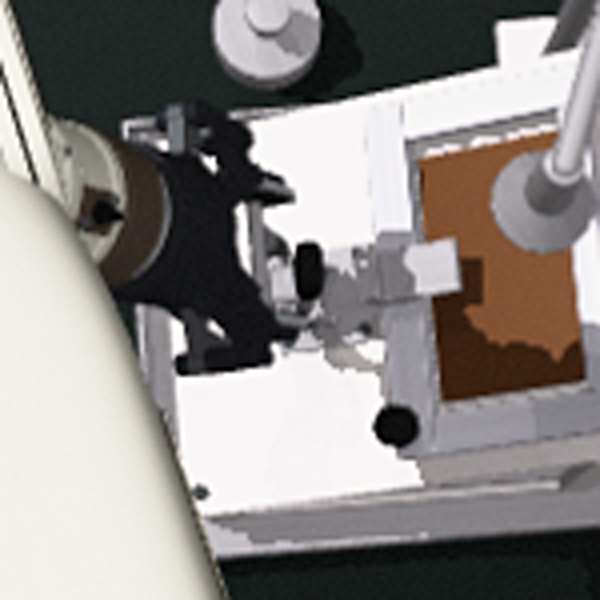

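```bash
python3 - <<'E'
from h import *
s=load("scene8.npz");t=load("top8.npz")
# expected bar ends given TCP(38,89): bar 8-10 behind
for le in (1.8,2.1):
    st=state_pts(0,le,0)
    p=np.vstack([tow(np.array([[38,-32,97],[38,32,97],[38,-32,89],[38,32,89]])),st[[8,9,10]]])
    crop(s,240,390,160,310,4,f"pics/s8_{le}.png",p);crop(t,270,420,180,330,4,f"pics/t8_{le}.png",p)
for n,c in(("s",s),("t",t)):
    b=tob(cloud(c)); k=(c["color"].max(2)<70)&(abs(b[...,1])<16)&(b[...,2]>30)&(b[...,2]<110)&(b[...,0]>-30)&(b[...,0]<80)
    print(n,k.sum(),np.percentile(b[k],[2,50,98],axis=0).round(1).tolist())
    k=(c["color"].max(2)>110)&(abs(b[...,1])<28)&(b[...,2]>80)&(b[...,2]<115)&(b[...,0]>-30)&(b[...,0]<80)
    print(n,k.sum(),np.percentile(b[k],[2,50,98],axis=0).round(1).tolist())
E
```

```text
s 13 [[9.3, -13.1, 43.2], [22.8, -1.7, 49.0], [28.9, 10.4, 94.1]]
s 13 [[19.5, -23.1, 81.1], [22.5, 22.5, 87.7], [26.0, 26.3, 104.6]]
t 89 [[20.8, -13.2, 43.0], [43.1, -5.4, 74.9], [51.4, 9.2, 80.8]]
t 68 [[25.6, -19.6, 93.3], [31.3, 6.8, 104.3], [34.8, 26.6, 109.5]]
```

View pics/t8_2.1.png

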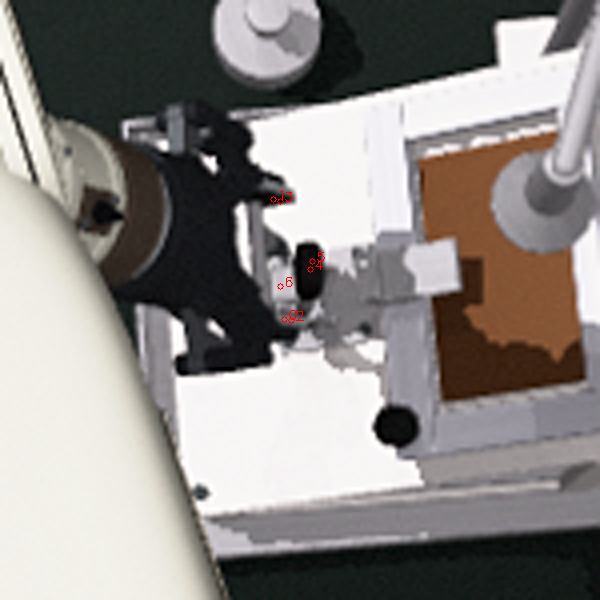

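View pics/s8_2.1.png

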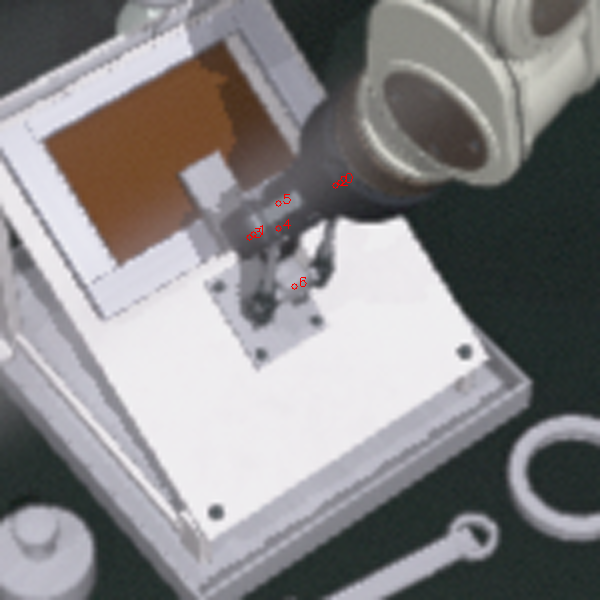

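>>> {"api": "send_rows", "payload": {
  "increments": [
    [[-0.03,0,-0.05,0,0,0],[0,0,0,0,0,0]]
  ]
}}

```text
clock: 9.85
eef_pos: [0.5453, 0.0077, 0.2367]
tool_rot: [0.662, 0.702, -0.178, 0.19]
ft_force: [3.8, 4.0, 6.9]
grip_width: 0.0609
```

```bash
sed -i 's/^rows(.*//' arc.py; cat >> arc.py <<'E'
P=np.array([1,28.]);R0=79
rows([62,51,40,29,18,8,-1,-8,-14])
plan([-85,0,25])
E
python3 arc.py
```

```text
51 [np.float64(-0.25), 0, np.float64(0.17)]
40 [np.float64(-0.22), 0, np.float64(0.21)]
29 [np.float64(-0.17), 0, np.float64(0.25)]
18 [np.float64(-0.12), 0, np.float64(0.28)]
8 [np.float64(-0.06), 0, np.float64(0.27)]
-1 [np.float64(-0.02), 0, np.float64(0.25)]
-8 [np.float64(0.02), 0, np.float64(0.19)]
-14 [np.float64(0.03), 0, np.float64(0.16)]
t 9.85 bed [37.4  0.4 89.5] tgt w [0.541 0.081 0.12 ] shift(tool,units) [ 2.45 -0.01  1.28] rot(units) [0.02 0.02 0.02] | if aligned shift [ 2.45 -0.01  1.29] F [3.8 4.  6.9] w 0.0609
```

>>> {"api": "send_rows", "payload": {
  "increments": [
    [[-0.27,0,0.15,0,0,0],[-0.22,0,0.21,0,0,0],[0,0,0,0,0,0]]
  ]
}}

```text
clock: 10.22
eef_pos: [0.5466, -0.0244, 0.2337]
tool_rot: [0.663, 0.702, -0.179, 0.19]
ft_force: [4.1, 1.2, 7.4]
grip_width: 0.0609
```

```bash
python3 - <<'E'
from h import *
plan([-85,0,25])
from workcell import camera
for n in("scene","top"):
    c=camera(n); np.savez(n+"9.npz",**c)
    p=np.vstack([tow(np.array([[61,-32,79],[61,32,79]])),state_pts(0,2.1,0)[[8,9,10]]])
    if n=="scene": crop(c,240,390,160,310,4,"pics/s9.png")
    else: crop(c,270,420,180,330,4,"pics/t9.png",p)
E
```

```text
t 10.22 bed [63.7  0.  70.8] tgt w [0.541 0.081 0.12 ] shift(tool,units) [2.98 0.   0.9 ] rot(units) [0.01 0.03 0.01] | if aligned shift [ 2.97 -0.    0.92] F [4.1 1.2 7.4] w 0.0609
```

View pics/s9.png

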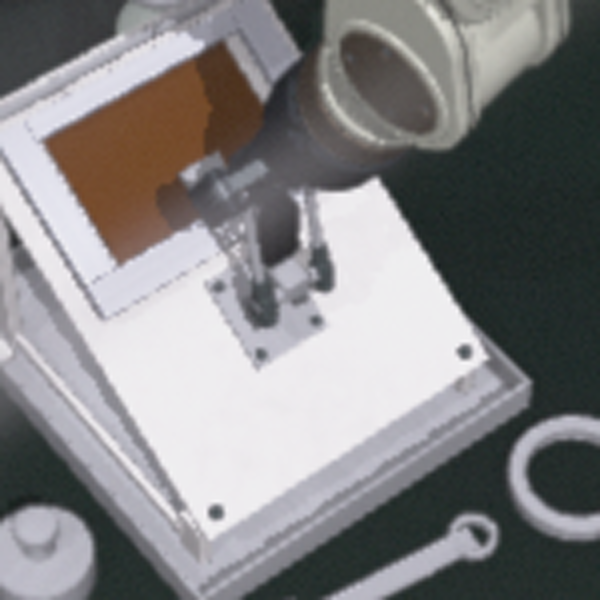

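View pics/t9.png

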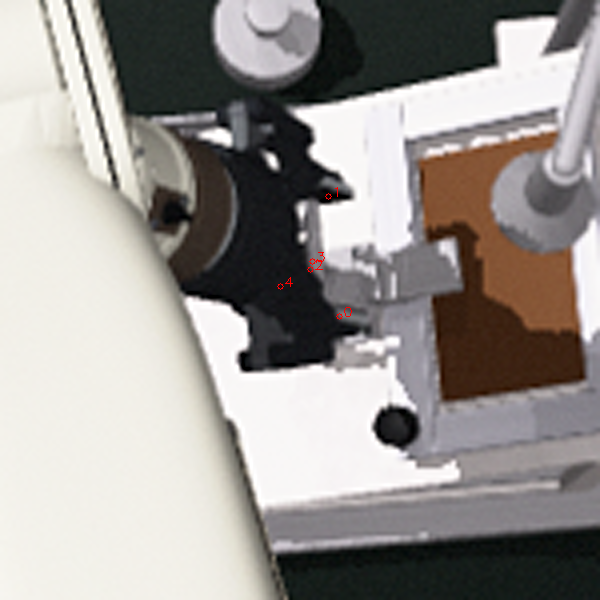

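```bash
python3 - <<'E'
from h import *
for n,c in(("s",load("scene9.npz")),("t",load("top9.npz"))):
    W=tob(cloud(c)); col=c["color"]
    o=(270,180) if n=="t" else (240,160)
    pts=[(312,215),(312,225),(313,240),(305,235),(318,235)] if n=="t" else [(205,190),(225,240),(230,225),(255,240),(250,260),(262,175),(240,185),(215,175)]
    for u,v in pts:
        a,b=o[0]+u//4,o[1]+v//4; print(n,(u,v),W[b,a].round(1),col[b,a])
E
```

```text
s (205, 190) [ 69.2  66.9 160.3] [75 73 78]
s (225, 240) [46.8 13.5  4.6] [155 154 161]
s (230, 225) [53.2 11.6 19.8] [147 145 153]
s (255, 240) [35.2 23.5 70. ] [150 150 157]
s (250, 260) [ 29.8  -6.2 -29.3] [120 120 126]
s (262, 175) [ 60.5  38.9 172.6] [134 136 144]
s (240, 185) [ 60.4  51.9 171. ] [135 138 146]
s (215, 175) [ 73.7  62.6 172.1] [89 93 99]
t (312, 215) [56.7 22.  88.6] [121 116 121]
t (312, 225) [56.2 15.6 89. ] [126 122 126]
t (313, 240) [56.   6.9 90.3] [143 138 143]
t (305, 235) [51.1 12.2 88.9] [182 173 179]
t (318, 235) [59.3 10.4 91.2] [141 136 142]
```

```bash
python3 - <<'E'
from h import *
for f,o,pts in(("top7.npz",(250,180),[(208,285),(208,300),(210,315),(204,300),(213,300)]),("top8.npz",(270,180),[(262,230),(263,250),(266,265),(258,250),(270,250)])):
    c=load(f);W=tob(cloud(c))
    for u,v in pts:
        a,b=o[0]+u//4,o[1]+v//4; print(f,(u,v),W[b,a].round(1),c["color"][b,a])
E
```

```text
top7.npz (208, 285) [-66.    5.3  77.2] [138 134 141]
top7.npz (208, 300) [-65.2  -4.   79.6] [140 137 141]
top7.npz (210, 315) [-67.8 -10.   76.4] [142 139 146]
top7.npz (204, 300) [-67.1  -3.9  80.8] [133 129 132]
top7.npz (213, 300) [-65.7  -3.4  74.7] [136 131 137]
top8.npz (262, 230) [ 33.3  15.4 103.9] [113 110 115]
top8.npz (263, 250) [ 31.5   5.2 102.5] [121 118 124]
top8.npz (266, 265) [ 34.1  -4.  104.4] [135 133 135]
top8.npz (258, 250) [ 30.6   5.  105.3] [125 122 127]
top8.npz (270, 250) [ 6.5 17.2 46.5] [63 66 68]
```

```bash
sed -i '/^rows(/d;/^plan/d' arc.py; echo 'R0=78.5
rows([47,37,27,17,7,-1,-8,-14])' >>arc.py; python3 arc.py
```

```text
37 [np.float64(-0.18), 0, np.float64(0.2)]
27 [np.float64(-0.15), 0, np.float64(0.23)]
17 [np.float64(-0.1), 0, np.float64(0.25)]
7 [np.float64(-0.06), 0, np.float64(0.27)]
-1 [np.float64(-0.01), 0, np.float64(0.22)]
-8 [np.float64(0.02), 0, np.float64(0.19)]
-14 [np.float64(0.03), 0, np.float64(0.16)]
```

>>> {"api": "send_rows", "payload": {
  "increments": [
    [[-0.19,0,0.19,0,0,0],[-0.16,0,0.22,0,0,0],[-0.1,0,0.25,0,0,0],[0,0,0,0,0,0]]
  ]
}}

```text
clock: 10.82
eef_pos: [0.5479, -0.0607, 0.214]
tool_rot: [0.663, 0.702, -0.181, 0.189]
ft_force: [4.9, 0.8, 3.1]
grip_width: 0.0608
```

```bash
python3 - <<'E'
from h import *
plan([-85,0,25])
from workcell import camera
for n in("scene","top"):
    c=camera(n); np.savez(n+"10.npz",**c)
    if n=="scene": crop(c,240,390,160,310,4,"pics/s10.png")
    else: crop(c,270,420,180,330,4,"pics/t10.png")
E
```

```text
t 10.82 bed [85.2 -0.7 35.6] tgt w [0.541 0.081 0.12 ] shift(tool,units) [3.41 0.02 0.2 ] rot(units) [-0.01  0.03  0.02] | if aligned shift [3.4  0.01 0.21] F [4.9 0.8 3.1] w 0.0608
```

View pics/s10.png

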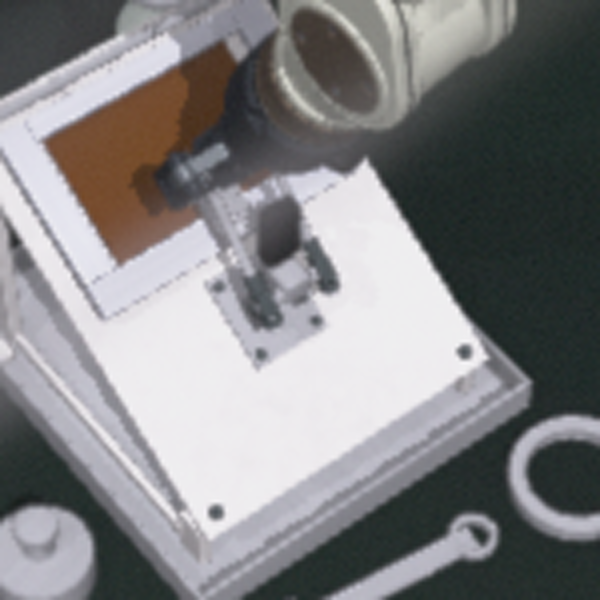

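View pics/t10.png

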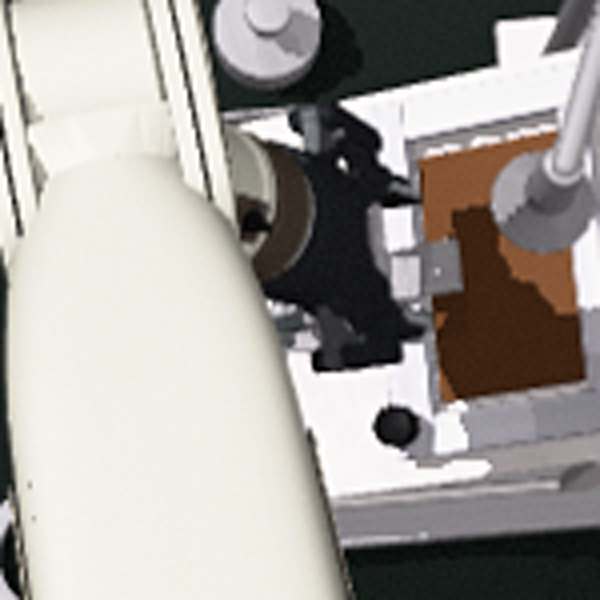

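>>> {"api": "send_rows", "payload": {
  "increments": [
    [[-0.06,0,0.27,0,0,0],[0,0,0,0,0,0]]
  ]
}}

```text
clock: 11.18
eef_pos: [0.5484, -0.0697, 0.204]
tool_rot: [0.663, 0.702, -0.181, 0.189]
ft_force: [5.2, -1.1, 3.3]
grip_width: 0.0602
```

>>> {"api": "send_rows", "payload": {
  "increments": [
    [[0,0,0,0,0,0],[0,0,0,0,0,0],[0,0,0,0,0,0],[0,0,0,0,0,0]]
  ],
  "grip": 0
}}

```text
clock: 11.68
eef_pos: [0.5479, -0.0687, 0.2043]
tool_rot: [0.662, 0.703, -0.181, 0.188]
ft_force: [0.2, 0.9, -0.2]
grip_width: 0.0855
```

```bash
python3 - <<'E'
from h import *
plan([-85,0,25])
from workcell import camera
for n in("scene",):
    c=camera(n); np.savez(n+"11.npz",**c)
    if n=="scene": crop(c,240,390,160,310,4,"pics/s11.png")
E
```

```text
t 11.68 bed [87.3 -1.2 23.3] tgt w [0.541 0.081 0.12 ] shift(tool,units) [ 3.45  0.04 -0.05] rot(units) [-0.01  0.02  0.03] | if aligned shift [ 3.45  0.02 -0.03] F [ 0.2  0.9 -0.2] w 0.0855
```

View pics/s11.png

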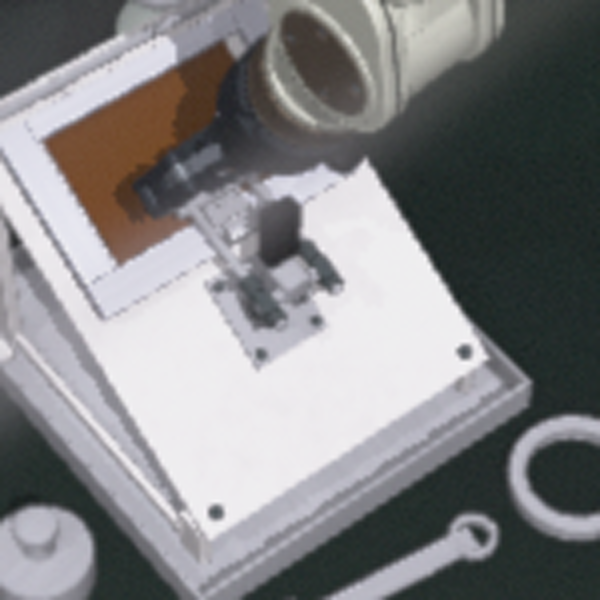

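>>> {"api": "send_rows", "payload": {
  "increments": [
    [[0,0,-0.5,0,0,0],[0,0,-0.8,0,0,0],[0,0,-0.8,0,0,0],[0,0,-0.7,0,0,0],[0,0,0,0,0,0]]
  ]
}}

```text
clock: 12.35
eef_pos: [0.5458, 0.0031, 0.3281]
tool_rot: [0.662, 0.703, -0.178, 0.19]
ft_force: [0.9, -0.5, -0.3]
grip_width: 0.0853
```

>>> {"api": "send_rows", "payload": {
  "increments": [
    [[0,0,0,0,0,0],[0,0,0,0,0,0]]
  ],
  "grip": 1
}}

```text
clock: 12.6
eef_pos: [0.544, 0.0011, 0.3242]
tool_rot: [0.662, 0.702, -0.181, 0.188]
ft_force: [-0.1, -0.1, -0.1]
grip_width: 0.0515
```

```bash
python3 - <<'E'
from h import *
plan([76,0,68])
from workcell import camera
st=state_pts(0,2.1,0)
p=np.vstack([st[[8,9,10]],tow(np.array([[76.4,-32,8],[76.4,32,8]]))])
for n in("scene","top"):
    c=camera(n); np.savez(n+"12.npz",**c)
    if n=="scene": crop(c,240,390,160,310,4,"pics/s12.png",p)
    else: crop(c,270,420,180,330,4,"pics/t12.png",p)
E
```

```text
t 12.6 bed [ 86.8  -1.2 162. ] tgt w [ 0.547 -0.036  0.237] shift(tool,units) [0.22 0.03 1.88] rot(units) [-0.02  0.03  0.03] | if aligned shift [0.22 0.02 1.88] F [-0.1 -0.1 -0.1] w 0.0515
```

View pics/s12.png

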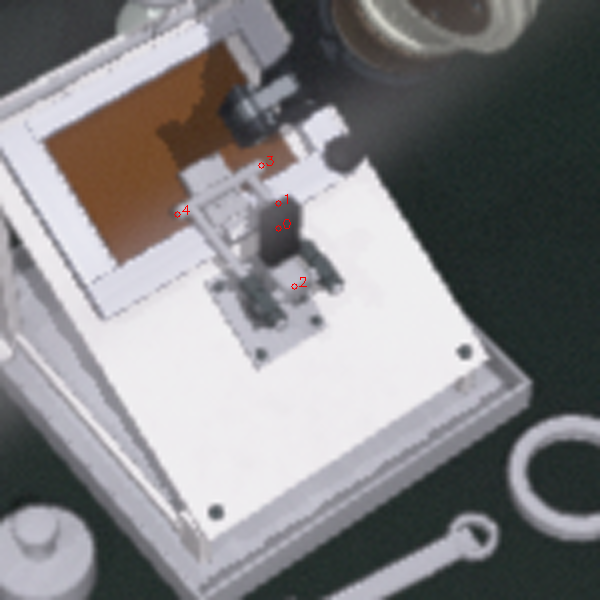

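View pics/t12.png

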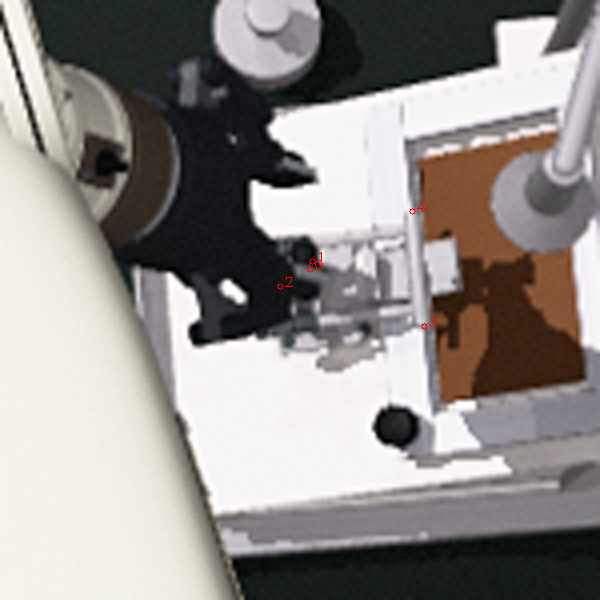

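>>> {"api": "send_rows", "payload": {
  "increments": [
    [[0,0,0,0,0,0],[0.2,0.02,0.4,0,0,0],[0,0,0.5,0,0,0],[0,0,0.5,0,0,0],[0,0,0.48,0,0,0],[0,0,0,0,0,0]]
  ]
}}

```text
clock: 13.45
eef_pos: [0.5462, -0.0378, 0.2377]
tool_rot: [0.662, 0.702, -0.182, 0.187]
ft_force: [-0.1, -0.0, -0.2]
grip_width: 0.0
```

```bash
python3 - <<'E'
from h import *
plan([76,0,68])
from workcell import camera
c=camera("scene"); crop(c,240,390,160,310,4,"pics/s13.png")
E
```

```text
t 13.45 bed [77.3 -1.1 67.6] tgt w [ 0.547 -0.036  0.237] shift(tool,units) [ 0.03  0.02 -0.01] rot(units) [-0.03  0.03  0.03] | if aligned shift [ 0.03  0.02 -0.01] F [-0.1 -0.  -0.2] w 0.0
```

View pics/s13.png

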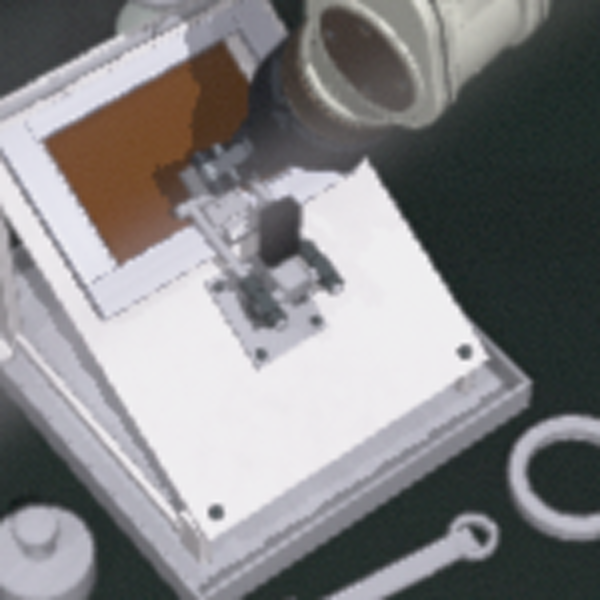

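>>> {"api": "send_rows", "payload": {
  "increments": [
    [[0.24,0.02,-0.04,0,0,0],[0.23,0,-0.04,0,0,0],[0.23,0,-0.04,0,0,0],[0.22,0,-0.04,0,0,0],[0.22,0,-0.04,0,0,0],[0.18,0,0,0,0,0],[0.18,0,0,0,0,0],[0,0,0,0,0,0]]
  ]
}}

```text
clock: 14.5
eef_pos: [0.5441, 0.0335, 0.2094]
tool_rot: [0.662, 0.703, -0.181, 0.188]
ft_force: [-0.6, 0.5, 0.7]
grip_width: 0.0001
```

```bash
python3 - <<'E'
from h import *
plan([2,0,78])
from workcell import camera
for n in("scene","top"):
    c=camera(n)
    if n=="scene": crop(c,240,390,160,310,4,"pics/s14.png")
    else: crop(c,270,420,180,330,4,"pics/t14.png")
E
```

```text
t 14.5 bed [ 1.4  0.7 78.8] tgt w [0.543 0.033 0.209] shift(tool,units) [-0.01 -0.01  0.02] rot(units) [-0.01  0.02  0.03] | if aligned shift [-0.01 -0.01  0.02] F [-0.6  0.5  0.7] w 0.0001
```

View pics/s14.png

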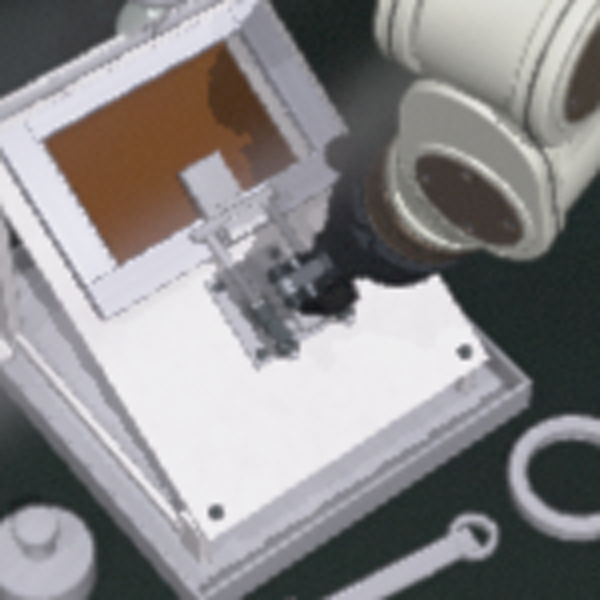

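View pics/t14.png

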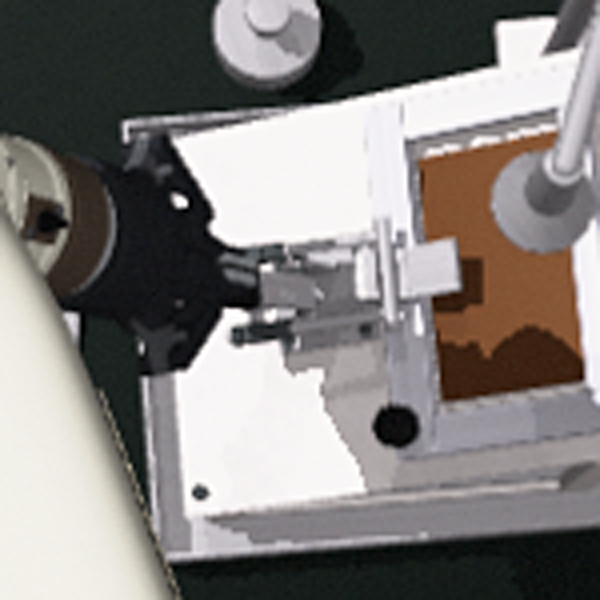

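```bash
python3 - <<'E'
from h import *
from workcell import camera
c=camera("top");W=tob(cloud(c));np.savez("t14.npz",**c)
for v in (225,235,245,255,270,285,295,305,315):
  print(v,[W[180+v//4,270+u//4].round(0).tolist() for u in (366,376,382,388,394)])
c=camera("scene");np.savez("s14.npz",**c)
crop(c,275,325,190,240,12,"pics/s14b.png",tow(np.array([[57,-32,8],[57,32,8]])))
E
```

```text
225 [[30.0, 37.0, -28.0], [56.0, 27.0, 11.0], [60.0, 26.0, 13.0], [62.0, 26.0, 9.0], [55.0, 30.0, -11.0]]
235 [[48.0, 24.0, 11.0], [55.0, 23.0, 10.0], [59.0, 22.0, 12.0], [63.0, 21.0, 11.0], [56.0, 25.0, -8.0]]
245 [[28.0, 26.0, -30.0], [56.0, 15.0, 13.0], [57.0, 16.0, 11.0], [61.0, 15.0, 9.0], [54.0, 19.0, -11.0]]
255 [[51.0, 11.0, 20.0], [55.0, 11.0, 13.0], [59.0, 10.0, 15.0], [63.0, 10.0, 13.0], [63.0, 10.0, 8.0]]
270 [[48.0, 3.0, 14.0], [56.0, 1.0, 17.0], [57.0, 2.0, 13.0], [61.0, 1.0, 11.0], [62.0, 2.0, 8.0]]
285 [[50.0, -7.0, 20.0], [56.0, -8.0, 18.0], [54.0, -6.0, 9.0], [60.0, -8.0, 12.0], [62.0, -8.0, 11.0]]
295 [[49.0, -11.0, 19.0], [55.0, -12.0, 17.0], [57.0, -12.0, 16.0], [61.0, -12.0, 14.0], [60.0, -12.0, 8.0]]
305 [[26.0, -9.0, -26.0], [34.0, -10.0, -26.0], [35.0, -10.0, -28.0], [61.0, -19.0, 16.0], [61.0, -19.0, 11.0]]
315 [[45.0, -21.0, 13.0], [51.0, -22.0, 12.0], [52.0, -22.0, 9.0], [57.0, -22.0, 9.0], [60.0, -23.0, 10.0]]
```

View pics/s14b.png

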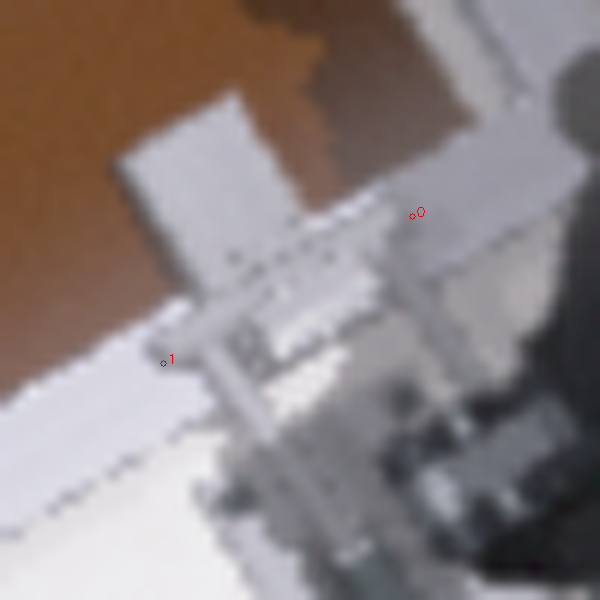

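>>> {"api": "send_rows", "payload": {
  "increments": [
    [[0.18,-0.01,0.05,0,0,0],[0.18,0,0.05,0,0,0],[0.16,0,0.09,0,0,0],[0.16,0,0.09,0,0,0],[0.13,0,0.13,0,0,0],[0.13,0,0.13,0,0,0],[0,0,0,0,0,0]]
  ]
}}

```text
clock: 15.58
eef_pos: [0.5414, 0.0598, 0.162]
tool_rot: [0.662, 0.703, -0.181, 0.188]
ft_force: [-0.4, -0.0, -0.4]
grip_width: -0.0002
```

```bash
python3 - <<'E'
from h import *
plan([-45,0,51])
from workcell import camera
for n in("scene","top"):
    c=camera(n)
    if n=="scene": crop(c,240,390,160,310,4,"pics/s15.png")
    else: crop(c,270,420,180,330,4,"pics/t15.png")
E
```

```text
t 15.57 bed [-45.3  -0.5  50.9] tgt w [0.542 0.06  0.162] shift(tool,units) [-0.01  0.01 -0.  ] rot(units) [-0.02  0.02  0.03] | if aligned shift [-0.01  0.01 -0.  ] F [-0.4 -0.  -0.4] w -0.0002
```

View pics/s15.png

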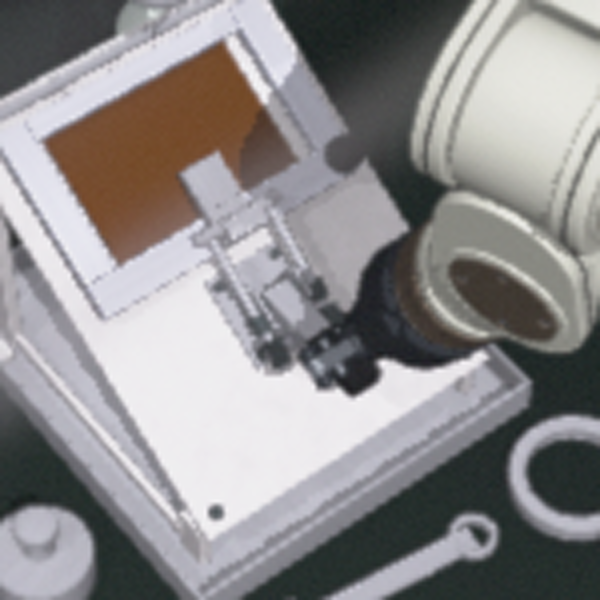

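>>> {"api": "send_rows", "payload": {
  "increments": [
    [[0.09,0,0.16,0,0,0],[0.09,0,0.16,0,0,0],[0.05,0,0.17,0,0,0],[0.05,0,0.18,0,0,0],[0,0,0.04,0,0,0],[0,0,0,0,0,0]]
  ]
}}

```text
clock: 16.42
eef_pos: [0.5421, 0.0546, 0.126]
tool_rot: [0.662, 0.703, -0.18, 0.188]
ft_force: [-3.1, 4.4, 5.9]
grip_width: -0.0002
```

```bash
python3 - <<'E'
from h import *
plan([-59,0,17])
E
```

```text
t 16.43 bed [-58.7  -0.2  17.1] tgt w [0.542 0.055 0.126] shift(tool,units) [0.01 0.   0.  ] rot(units) [-0.01  0.02  0.03] | if aligned shift [0.01 0.   0.  ] F [-3.1  4.4  5.9] w -0.0002
```

Press a little further to confirm the stop.

>>> {"api": "send_rows", "payload": {
  "increments": [
    [[0,0,0.05,0,0,0],[0,0,0.04,0,0,0],[0,0,0,0,0,0]]
  ]
}}

```text
clock: 16.8
eef_pos: [0.5422, 0.0544, 0.1257]
tool_rot: [0.662, 0.704, -0.178, 0.188]
ft_force: [-11.8, 13.0, 24.7]
grip_width: 0.0004
```

```bash
python3 - <<'E'
from h import *
plan([-59,0,17])
E
```

```text
t 16.8 bed [-58.7  -0.   16.8] tgt w [0.542 0.055 0.126] shift(tool,units) [ 0.01  0.   -0.  ] rot(units) [0.01 0.   0.03] | if aligned shift [ 0.01  0.   -0.  ] F [-11.8  13.   24.7] w 0.0004
```

>>> {"api": "send_rows", "payload": {
  "increments": [
    [[0,0,-0.3,0,0,0],[0,0,-0.7,0,0,0],[0,0,-0.8,0,0,0],[0,-0.6,-0.8,0,0,0],[0,-0.8,-0.8,0,0,0],[0,-0.8,-0.6,0,0,0],[0,-0.8,0,0,0,0],[0,0,0,0,0,0]]
  ]
}}

```text
clock: 17.8
eef_pos: [0.3857, 0.1435, 0.2953]
tool_rot: [0.661, 0.703, -0.18, 0.189]
ft_force: [0.2, -0.6, -0.1]
grip_width: 0.0
```

```bash
python3 - <<'E'
from h import *
plan([-59,0,17])
from workcell import camera
p=state_pts(0,0,0); p=np.vstack([p[[0,2,3,6,8,9,10]],tow(np.array([[55,-32,8],[55,32,8]]))])
for n in("scene","top"):
    c=camera(n); np.savez(n+"16.npz",**c);b=tob(cloud(c))
    k=(c["color"].max(2)<75)&(abs(b[...,1])<18)&(b[...,0]<-30)&(b[...,0]>-105)&(b[...,2]>-10)&(b[...,2]<40)
    if k.any(): print(n,"grip",k.sum(),np.percentile(b[k],[3,50,97],axis=0).round(1).tolist())
    k=(abs(b[...,1])>16)&(abs(b[...,1])<31)&(b[...,0]<75)&(b[...,0]>45)&(b[...,2]>2)&(b[...,2]<40)
    if k.any(): print(n,"bar",k.sum(),np.percentile(b[k],[3,50,97],axis=0).round(1).tolist())
    if n=="scene": crop(c,240,390,160,310,4,"pics/s16.png",p); cv2.imwrite("pics/s16f.png",c["color"][:,:,::-1])
    else: crop(c,270,420,180,330,4,"pics/t16.png",p)
E
```

```text
t 17.8 bed [ -58.3 -151.4  212.5] tgt w [0.542 0.055 0.126] shift(tool,units) [0.01 3.03 3.91] rot(units) [-0.    0.02  0.04] | if aligned shift [0.01 3.03 3.91] F [ 0.2 -0.6 -0.1] w 0.0
scene grip 154 [[-82.8, -7.3, 3.4], [-62.6, 4.6, 9.8], [-42.9, 13.6, 15.6]]
scene bar 55 [[46.0, -30.3, 6.6], [54.2, -17.1, 13.0], [59.3, 28.2, 18.9]]
top grip 177 [[-84.2, -12.5, 3.1], [-63.3, -2.4, 8.8], [-41.5, 9.1, 14.5]]
top bar 64 [[46.2, -29.0, 7.1], [55.9, -0.2, 12.0], [61.0, 28.3, 19.2]]
```

View pics/s16.png

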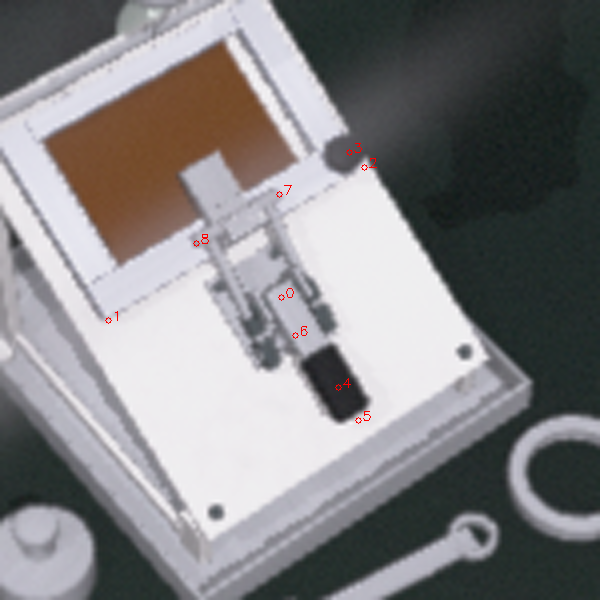

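View pics/t16.png

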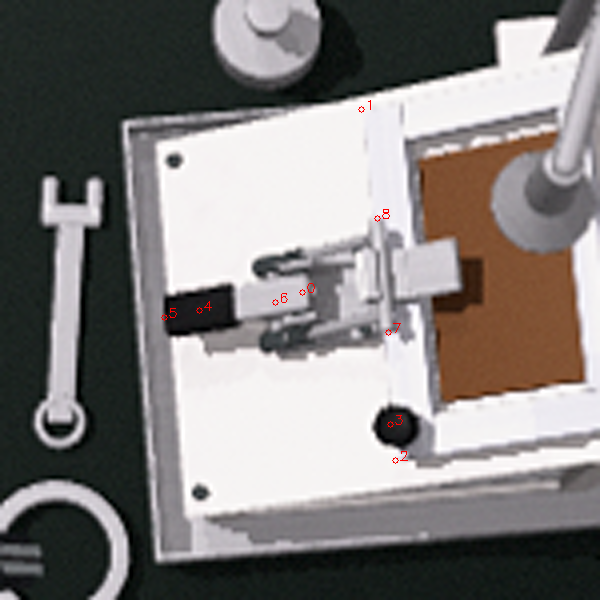

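View pics/s16f.png

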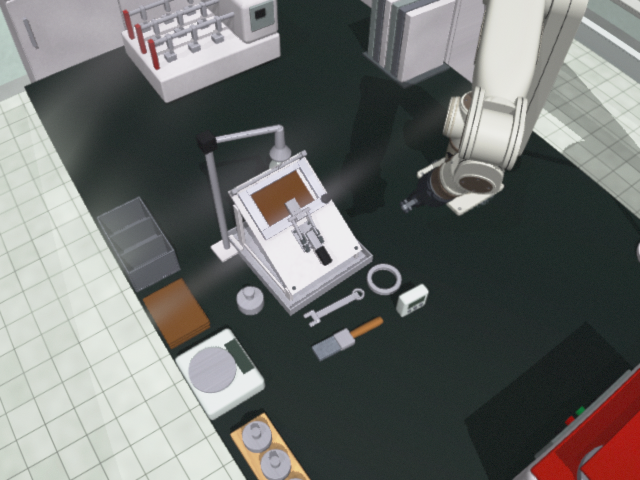

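```bash
python3 -c "
from workcell import *
print(job_done())"
```

```text
the job is handed in; nothing more can be done
None
```

The job is done and handed in at about 18 s of the 69 s. The frame is shut, the bail is hooked in the keeper, and the latch lever is thrown fully down and holds itself shut.

- **Frame:** I pressed its front bar down with closed fingertips until it met a hard stop at about 30 N.
- **Bail:** I gripped the bar by its two ends, swung it over the lever and let it drop about 30 mm onto the keeper tongue, up-slope of the hook.
- **Lever:** I pushed it over dead centre until it met its stop at about 30 N, then backed the arm well clear.

**Last checks:**
- In both cameras the frame lies shut.
- The bail bar sits at the keeper seat: its top measured 12–13 mm above the pivot, against 12.5 mm expected.
- The lever grip lies flat down-slope: its middle measured about 63 mm from the pivot, with its top 9–10 mm above it. That matches the closed position (66 mm and 9.5 mm).
- The bystanders look unmoved in the pictures, and the force on the tool was close to zero.

**What went off plan:** while the bail swung over, the lever moved from about 1.8 rad to its 2.1 rad stop. The bar slid about 10 mm in the pads, and the tool force reached about 18 N. I re-planned the swing around the shifted pivot, and the bar still landed correctly. The bail's draw-out was not measured directly; that it is tight is inferred from the bar and lever positions.

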